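# Push the dead finned module through the return-chute flap

### The arm

A 7-joint arm with a two-finger parallel gripper is mounted at the origin on the work surface. World frame = base frame: x ahead of the robot, y to its left, z up, the work surface at z = 0. Lengths are in m, angles in rad, forces in N, time in s.
With the tool pointing down it reaches from about 0.35 to 0.9 m from the base axis. Payload 8.1 kg.
Tool frame: the origin (TCP) lies midway between the tips of the shut fingers; the grasp point (between the pads) lies 19 mm behind it; z points along the fingers, y is the direction in which the jaws open and shut (so a half turn about z gives the same grasp; the last joint's range is limited). The gripper opens to 92 mm and grips with 3 to 60 N. Pads are 19 mm wide; open, the fingers measure 130 mm over their backs; the gripper's body (75 mm by 190 mm) begins 47 mm behind the grasp point.
Start: joints at [1.159, 0.434, 0.025, 1.573, -0.012, 1.134, -0.075], TCP at [0.19, -0.595, 0.227] pointing down, gripper open.
Joint ranges: [-2.62, 2.62], [-0.44, 2.09], [-1.27, 1.32], [0.08, 2.57], [-1.32, 4.46], [0.12, 2], [-2.74, 2.74]. Speed limits (rad/s): [2.22, 2.22, 3.01, 3.01, 3.14, 3.14, 3.14].

### API

Orientations are given as a unit quaternion [w, x, y, z].
In Python, from workcell import env gives the robot as it stands. The module is installed in compiled form; this text tells all that it offers.
- The arm moves only by the shell command python3 -m handwheel 'ROWS'. ROWS is JSON, a list that holds one entry, the list of rows, each a list of 5 numbers: the shift along the tool's x, y, z in m, then the turn about the tool's z in degrees, then the opening in per cent of the stroke, from 0 (shut) to 100 (fully open). A call has 1 to 10 rows; each row shifts and turns the commanded pose from where the row before left it, along the tool's axes as they then stand; what a row does not reach is not made up. A row lasts 1/8 s, in which the tool goes at most 62.5 mm and 10.7 degrees, less where a joint would pass 70% of its speed; a pose out of reach is approached as far as the arm can. A call with a gripper value outside its range is refused whole. The fingers move at their own pace and stop on an object; the grip force is fixed at half the most. Time passes only in rows, so rows that do not move let the fingers close. It gives the time, the measured TCP pose, the force and the opening at its end, in the units of the state.
- env.sense(): the state, without advancing time (a new reading comes with each control period).
- env.capture(name): name is "scene" or "top"; returns a dict with "image" (480x640x3 uint8, red, green, blue), "depth" (480x640 float32, m along the optical axis (not along the pixel's ray), 0 where there is no reading), "fx", "fy", "cx", "cy" (pixels), "dist_coeffs" ([k1, k2, p1, p2, k3] as OpenCV has them; the pictures are not rectified), "R" (3x3) and "t" (3): a world point X has camera coordinates R X + t. Camera axes: x right, y down, z forward; pixel columns grow to the right and rows downward; lengths in m; the calibration is good to about 2 mm. A picture is of the moment at which its call begins.
- env.sign_off(): hands the job in, once; it reports no verdict.
The state is a dict: "time": time; "joint_positions": joint angles; "dq": joint speeds; "tau": joint torques, N m; "position": TCP position; "orientation": TCP orientation; "force": force on the tool from outside, world axes, zero at the start; "torque": the same for the moment, N m; "opening": finger opening in m.
Only numpy, scipy, OpenCV 4.12 (cv2) and the standard library are available. Lean on these libraries where they do the work, as an engineer would, in place of code of your own. Each camera call takes 0.05 s, during which the arm holds its last target. There are 200 camera calls.

### The job

The module with the cooling fins is dead: push it with the fingertips along its lane of the return chute and through the swinging flap until it drops into the bin, then draw back so that the flap swings shut behind it. Push only, do not lift it, and leave alone the smooth module, its flap and the things that stand beside the chute.

Things in the scene. Friction and masses are not known exactly. Their poses are not given: they have to be found in the camera images.
- chute: Return chute, a fixed plywood box 380 x 186 mm. x = pushing direction, level; y left, z up; origin on the bench, midway between the lanes. Level dark steel plate, top 110 mm above the bench, from x = -160 mm (open end, pusher enters) to +10 mm. Two lanes, each 84 mm wide, between rails 20 mm high and 6 mm thick: left centred on y = +45 mm, right on y = -45 mm.
- plate_end (a point): Middle of the plate's far end, on its top (chute x = +10 mm), axes as the chute's. Beyond it a steel slide drops at 55 degrees into the bin: a module falls in once its rear end is past this edge. Upright fingers can push the rear end 15 to 30 mm past it without meeting the hinge bar.
- hinge_bar (a point): Middle of the axis of the bar, 8 mm thick, that carries both flaps: across both lanes at chute x = +60 mm, 60 mm above the plate. Its posts stand only on the rails; nothing is higher than 68 mm above the plate while the flaps are shut.
- bin (a point): Middle of the floor of the open-topped bin, 6 mm above the bench, chute x = 80 to 214 mm, 174 mm wide, walls 130 mm high.
- finned: The dead module: aluminium block 80 (x) x 60 (y) x 33 (z) mm with six upright fins running along x, solid up to 15 mm height, fins above. Mass about 0.18 to 0.35 kg. Origin at the centre of its underside. It starts flat on the sliding plate in one of the two lanes (either one), lengthwise along the lane within about 7 degrees, front end 45 mm or more before the plate's end.
- smooth: The good module, to be left alone: same size and aluminium, 80 x 60 x 33 mm, but a smooth flat top with four small screw heads. Origin at the centre of its underside. It stands in the other lane.
- flap_left (a joint): Angle (rad) of the aluminium flap over the left lane (y = +45 mm), 78 wide, 73 long, 4 mm thick. Shut (0) it leans towards the pusher, lower edge 7 mm above the plate at chute x = about +10 mm. It swings inward (positive; 0.75 = hanging straight down, at most 1.6) at a push of about 1 N; a steel weight 42 mm behind the hinge bar swings it shut within a second.
- flap_right (a joint): The same for the flap over the right lane (chute y = -45 mm).
- capacitor: Bystander: black upright can, 34 mm across, 51 mm high, on the bench beside the chute. Origin at the centre of its underside.
- spool: Bystander: grey solder spool standing on its flange, 56 mm across, 44 mm high, beside the chute. Origin at the centre of its underside.
- meter: Bystander: black hand-held meter lying on its back, 130 x 70 x 36 mm, beside the bin. Origin at the centre of its underside.
There are look-alikes about, which are no part of the job. What is shaped like the finned but red is not meant.

How it is judged:
On the way:
1. the finned module, still in its lane, pushes open the flap of that lane (((y of smooth in the frame of chute above 0 m and value of joint flap_right above 0.15 rad) or (y of smooth in the frame of chute below 0 m and value of joint flap_left above 0.15 rad)) and x of finned in the frame of chute above -0.06 m).
At the end, for the whole second after the job is handed in: The finned module lies at rest (below 30 mm/s) in the bin between chute x = 30 and 215 mm, inside the side walls, its origin under 95 mm above the bench; both flaps are shut (below 0.08 rad); the smooth module is within 15 mm of its start (x of finned in the frame of chute between 0.03 and 0.215 m and y of finned in the frame of chute between -0.088 and 0.088 m and height (world z) of finned below 0.095 m and linear speed of finned below 0.03 m/s and value of joint each of flap_left, flap_right below 0.08 rad and distance of smooth from where it was at the start of the episode below 0.015 m); the robot touches nothing.
It fails at once if the finned module is lifted (its origin 15 mm or more above the sliding plate) (height (world z) of finned above 0.125 m).
It fails at once if the smooth module is moved more than 15 mm (distance of smooth from where it was at the start of the episode above 0.015 m).
It fails at once if the flap of the smooth module's lane is opened by more than 0.15 rad ((y of smooth in the frame of chute above 0 m and value of joint flap_left above 0.15 rad) or (y of smooth in the frame of chute below 0 m and value of joint flap_right above 0.15 rad)).
It fails at once if a bystander is moved more than 30 mm (distance of any of capacitor, spool, meter from where it was at the start of the episode above 0.03 m).
It also fails if it takes over 35 s, if anything falls off the work surface, if the arm or the gripper's body presses on something with over 40 N, if the wrist force passes 120 N, or if a joint passes its speed limit or range.

## Working session

There is one attempt and no reset: what is moved stays moved. The work goes in short steps, Python scripts to look and compute and a shell command to move; the robot and the scene stay as the last step left them, time stands still between calls to the robot, and variables do not carry over. Pictures are saved under pics/ and viewed, about 8 in all and at most 12, crops included, and the job is handed in when it is done.

```bash
mkdir -p pics
python3 - <<'E'
from workcell import env
import cv2,numpy as np
for n in("scene","top"):
    c=env.capture(n); cv2.imwrite(f"pics/{n}0.png",c["image"][:,:,::-1]); np.savez(f"{n}0.npz",**c)
    print(n,c["fx"],c["cx"],c["cy"],c["dist_coeffs"],(-c["R"].T@c["t"]).round(3),c["R"].round(2).tolist())
s=env.sense(); print({k:np.round(v,3).tolist() for k,v in s.items()})
E
```

```text
scene 505.32091545168936 308.2069522978346 244.41635550122214 [-0.12721102  0.          0.          0.          0.        ] [ 1.205 -0.395  0.729] [[0.52, 0.85, -0.02], [0.55, -0.35, -0.76], [-0.66, 0.39, -0.65]]
top 469.1339710116797 309.3161825308136 242.1943457037282 [-0.1190301  0.         0.         0.         0.       ] [ 0.474 -0.049  0.932] [[-0.0, -1.0, 0.03], [-0.99, -0.0, -0.15], [0.15, -0.03, -0.99]]
{'time': 0.1, 'joint_positions': [1.159, 0.435, 0.025, 1.574, -0.012, 1.134, -0.075], 'dq': [0.0, -0.001, -0.0, -0.003, 0.002, 0.001, 0.0], 'tau': [0.003, -66.913, 0.988, -31.514, -0.061, 0.037, 0.0], 'position': [0.19, -0.595, 0.226], 'orientation': [-0.001, 0.988, 0.154, -0.0], 'force': [-1.031, -0.399, -0.076], 'torque': [0.008, 0.048, -0.008], 'opening': 0.093}
```

View pics/top0.png

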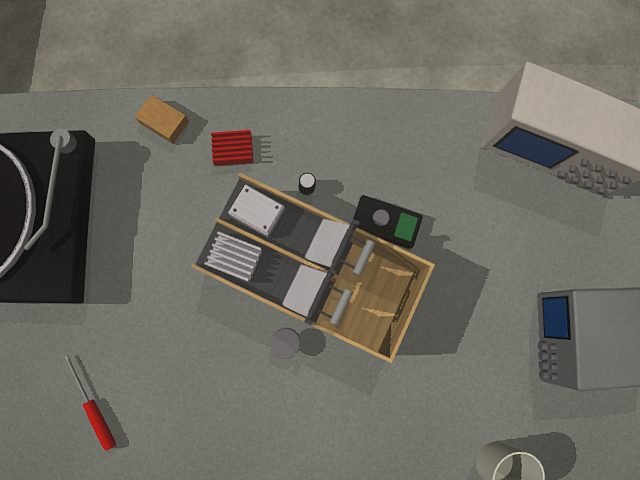

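View pics/scene0.png

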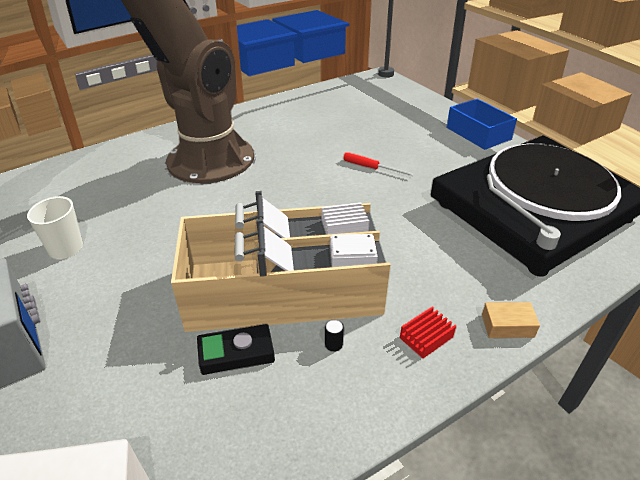

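Top view: the finned module is at about (233,256), in the lower lane, which is the right lane for pushing. The smooth one is at (256,210), the spool at (285,343), the capacitor at (307,183) and the meter at (388,222). The scene view agrees. Both flaps are shut.

```bash
cat > m.py <<'E'
import cv2,numpy as np
def cloud(c):
    v,u=np.mgrid[0:480,0:640]; K=np.array([[c["fx"],0,c["cx"]],[0,c["fy"],c["cy"]],[0,0,1.]])
    p=cv2.undistortPoints(np.stack([u,v],-1).reshape(-1,1,2).astype(float),K,c["dist_coeffs"]).reshape(480,640,2)
    d=c["depth"][...,None]; P=np.concatenate([p*d,d],-1)
    P[d[...,0]==0]=np.nan
    return (P-c["t"])@c["R"]
E
python3 - <<'E'
from m import *
c=dict(np.load("top0.npz")); W=cloud(c)
m=np.zeros((480,640),np.uint8)
cv2.fillPoly(m,[np.array([[241,168],[188,265],[391,368],[440,262]])],1)
z=W[...,2]; s=(m>0)&(z>.123)&(z<.137)
r=cv2.minAreaRect(W[s][:,:2].astype(np.float32)); print("chute",r,cv2.boxPoints(r).round(4).tolist())
for n,(u,v) in dict(fin=(233,256),smooth=(256,210)).items():
    q=np.zeros_like(m); cv2.circle(q,(u,v),38,1,-1)
    g=c["image"].min(-1)
    s=(q>0)&(z>.134)&(z<.155)&(np.hypot(np.mgrid[0:480,0:640][1]-u,np.mgrid[0:480,0:640][0]-v)<36)
    r=cv2.minAreaRect(W[s][:,:2].astype(np.float32)); print(n,s.sum(),np.median(z[s]),r,cv2.boxPoints(r).round(4).tolist())
for n,(u,v) in dict(spool=(285,343),cap=(307,180),rail0=(241,177),rail1=(196,265),plate=(290,265)).items(): print(n,W[v,u].round(4))
E
```

```text
chute ((0.5560334324836731, -0.0763157308101654), (0.38079676032066345, 0.1868802011013031), 64.38787078857422) [[0.3894999921321869, -0.20759999752044678], [0.5580000281333923, -0.28839999437332153], [0.722599983215332, 0.054999999701976776], [0.554099977016449, 0.13580000400543213]]
fin 786 0.1423076941819798 ((0.5858484506607056, 0.05550789088010788), (0.08110492676496506, 0.09263544529676437), 68.93234252929688) [[0.527999997138977, 0.034299999475479126], [0.6144999861717224, 0.0010000000474974513], [0.6435999870300293, 0.07670000195503235], [0.557200014591217, 0.10999999940395355]]
smooth 1610 0.14242403778898574 ((0.6386743783950806, 0.0314837209880352), (0.08090894669294357, 0.09355487674474716), 59.73490524291992) [[0.5778999924659729, 0.020099999383091927], [0.6586999893188477, -0.027000000700354576], [0.6995000243186951, 0.04280000180006027], [0.6187000274658203, 0.09000000357627869]]
spool [ 0.4197 -0.0259  0.0439]
cap [ 0.7315 -0.0676  0.0489]
rail0 [0.7139 0.0513 0.1277]
rail1 [0.5588 0.1298 0.1098]
plate [ 0.5589 -0.036   0.1104]
```

```bash
cat >> m.py <<'E'
a=np.deg2rad(64.388-180); X=np.array([np.cos(a),np.sin(a)]); Y=np.array([-X[1],X[0]]); O=np.array([.556033,-.076316])-.03*X
def ch(p): d=np.asarray(p)[...,:2]-O; return np.stack([d@X,d@Y],-1)
def wo(x,y): return O+x*X+y*Y
def modules(c):
    W=cloud(c); q=ch(W); z=W[...,2]
    for n,y0 in (("right",-.045),("left",.045)):
        s=(abs(q[...,1]-y0)<.041)&(q[...,0]>-.17)&(q[...,0]<-.004)&(z>.1375)&(z<.148)
        r=cv2.minAreaRect((q[s]*1000).astype(np.float32)); print(n,s.sum(),np.round(r[0],1),np.round(r[1],1),round(r[2],1),cv2.boxPoints(r).round(0).tolist())
E
python3 - <<'E'
from m import *
from scipy.spatial.transform import Rotation as R
c=dict(np.load("top0.npz")); modules(c)
q=[-.001,.988,.154,0]; M=R.from_quat(q,scalar_first=True).as_matrix(); print(M.round(3))
print("O",O,"X",X,"Y",Y,"tcp",ch([.19,-.595]))
for x in(-.19,-.21): print(x,wo(x,-.045))
print("spool,cap",ch([.4197,-.0259]),ch([.7315,-.0676]))
E
```

```text
right 728 [-100.5  -46.2] [80.8 60.6] 4.3 [[-143.0, -19.0], [-139.0, -79.0], [-58.0, -73.0], [-62.0, -13.0]]
left 1446 [-101.4   44.6] [59.3 80. ] 86.1 [[-143.0, 18.0], [-63.0, 12.0], [-59.0, 71.0], [-139.0, 77.0]]
[[ 0.953  0.304 -0.   ]
 [ 0.304 -0.953  0.002]
 [ 0.    -0.002 -1.   ]]
O [ 0.56900124 -0.04926374] X [-0.43227462 -0.90174201] Y [ 0.90174201 -0.43227462] tcp [ 0.65594593 -0.10585341]
-0.19 [0.61055503 0.1415196 ]
-0.21 [0.61920052 0.15955444]
spool,cap [ 0.04347107 -0.14473075] [-0.05370951  0.15445826]
```

```bash
python3 - <<'E'
from m import *
W=cloud(dict(np.load("top0.npz")));q=ch(W)
for x in np.arange(-.3,.75,.1):
    s=(abs(q[...,0]-x)<.05)&(abs(q[...,1]+.07)<.16)&np.isfinite(W[...,2]); print(round(x,2),s.sum(),W[s][:,2].max().round(3) if s.any() else None)
E
python3 -m handwheel '[[[0,0,-0.03,-9.3,15],[0,0,-0.03,-9.4,15],[0,0,-0.03,-9.4,15],[0,0,-0.03,-9.3,15],[0,0,-0.01,-9.3,15]]]'
```

```text
-0.3 7437 0.006
-0.2 6692 0.133
-0.1 9322 0.147
0.0 9588 0.165
0.1 8965 0.181
0.2 8710 0.133
0.3 8045 0.007
0.4 7827 0.006
0.5 9908 0.143
0.6 5969 0.144
0.7 4136 0.141
time: 0.72
position: [0.1901, -0.5959, 0.3585]
orientation: [0.001, 0.845, 0.535, -0.0]
force: [-0.0, -0.5, -1.2]
opening: 0.0464
```

```bash
python3 -m handwheel '[[[0.05,0.006,0,0,15],[0.05,0.006,0,0,15],[0.05,0.006,0,0,15],[0.05,0.006,0,0,15],[0.05,0.006,0,0,15],[0.05,0.006,0,0,15],[0.05,0.006,0,0,15],[0.05,0.006,0,0,15],[0.05,0.006,0,0,15],[0.05,0.006,0,0,15]]]'; python3 -m handwheel '[[[0.05,0,0,0,15],[0.05,0,0,0,15],[0.05,0,0,0,15],[0.05,0,0,0,15],[0.05,0,0,0,15],[0.05,0,0,0,15],[0.04,0,0,0,15],[0.02,0,0,0,15],[0,0,0,0,15]]]'
python3 - <<'E'
from m import *
from workcell import env
from scipy.spatial.transform import Rotation as R
s=env.sense();M=R.from_quat(s["orientation"],scalar_first=True).as_matrix()
p=s["position"];print(ch(p),p,s["opening"],"x.X",M[:2,0]@X,"y.X",M[:2,1]@X,M[2].round(3))
E
```

```text
time: 1.98
position: [0.4606, -0.1691, 0.3565]
orientation: [-0.0, 0.846, 0.533, -0.0]
force: [0.6, -0.2, -0.7]
opening: 0.0137
time: 3.1
position: [0.6157, 0.155, 0.356]
orientation: [-0.0, 0.846, 0.534, -0.0]
force: [-0.4, -0.5, 0.2]
opening: 0.0138
[-0.20433853 -0.04621751] [0.61565532 0.15497555 0.35604211] 0.013769863162455896 x.X -0.999998276503066 y.X -0.001796452603162746 [-0.    -0.001 -1.   ]
```

```bash
python3 -m handwheel '[[[0,0,0.05,0,15],[0,0,0.05,0,15],[0,0,0.05,0,15],[0,0,0.05,0,15],[0,0,0.025,0,15],[0,0,0.011,0,15],[0,0,0,0,15]]]'
python3 - <<'E'
from m import *
from workcell import env
print(ch(env.sense()["position"]))
c=env.capture("scene"); cv2.imwrite("pics/s1.png",cv2.resize(c["image"][120:360,120:440,::-1],None,fx=2.4,fy=2.4))
E
```

```text
time: 3.98
position: [0.6159, 0.1529, 0.1209]
orientation: [0.0, 0.847, 0.532, -0.0]
force: [0.5, 0.4, -0.0]
opening: 0.0139
[-0.20252645 -0.04510063]
```

View pics/s1.png

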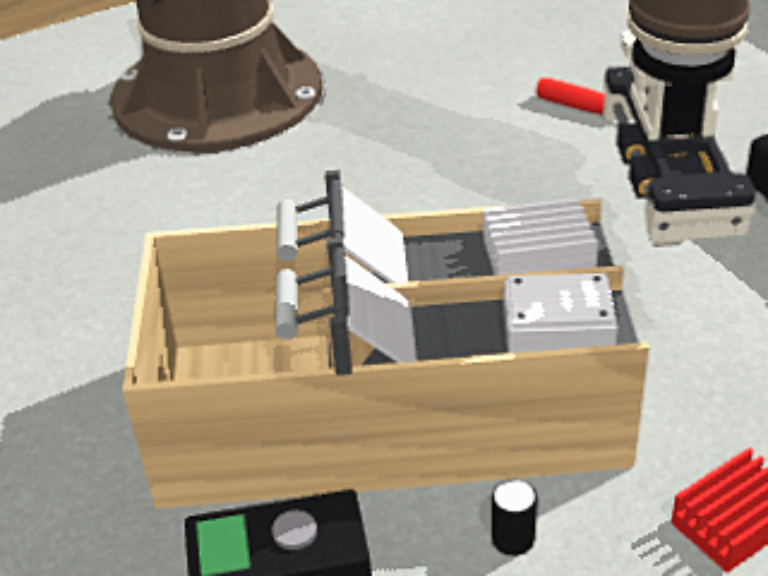

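The gripper stands in front of the open end at (695,190), in line with the finned lane. The flaps are shut. Next: approach and start the push.

```bash
python3 -m handwheel '[[[-0.02,0,0,0,15],[-0.02,0,0,0,15],[-0.008,0,0,0,15],[-0.008,0,0,0,15],[-0.008,0,0,0,15],[-0.008,0,0,0,15],[-0.008,0,0,0,15],[-0.008,0,0,0,15],[-0.008,0,0,0,15]]]'
python3 - <<'E'
from m import *
from workcell import env
s=env.sense();print(ch(s["position"]),s["force"][:2]@X,s["force"])
c=env.capture("top"); modules(c); cv2.imwrite("pics/t2.png",cv2.resize(c["image"][140:380,160:460,::-1],None,fx=2.4,fy=2.4))
E
```

```text
time: 5.15
position: [0.5741, 0.0671, 0.1207]
orientation: [-0.0, 0.846, 0.533, 0.0]
force: [1.5, 2.4, 2.4]
opening: 0.0135
[-0.10716845 -0.04574603] -2.8235414655747695 [1.45664445 2.4329254  2.40509896]
right 160 [-33.6 -27.5] [29.4 61.1] 54.6 [[-67.0, -22.0], [-17.0, -57.0], [-0.0, -33.0], [-50.0, 2.0]]
left 586 [-100.8   44.1] [59.7 79.1] 85.8 [[-142.0, 17.0], [-64.0, 11.0], [-59.0, 71.0], [-138.0, 77.0]]
```

View pics/t2.png

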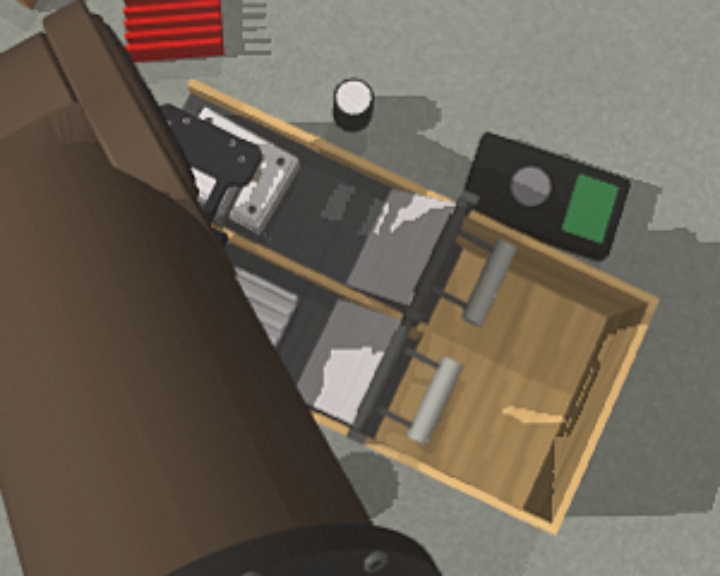

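The finned module has moved ahead, its front visible at (290,300) just before the flap. The smooth module is in place under the gripper's overhang. Pushing 3 N.

```bash
python3 -m handwheel '[[[-0.008,0,0,0,15],[-0.008,0,0,0,15],[-0.008,0,0,0,15],[-0.008,0,0,0,15],[-0.008,0,0,0,15],[-0.008,0,0,0,15],[-0.008,0,0,0,15]]]'
python3 - <<'E'
from m import *
from workcell import env
s=env.sense();print(ch(s["position"]),s["force"][:2]@X,s["force"][:2]@Y,s["force"])
for n in("top","scene"):
    c=env.capture(n); cv2.imwrite(f"pics/{n}3.png",cv2.resize(c["image"][120:360,130:450,::-1],None,fx=2.4,fy=2.4))
E
```

```text
time: 6.08
position: [0.55, 0.0166, 0.1208]
orientation: [0.0, 0.846, 0.533, 0.0]
force: [1.8, 2.2, 0.2]
opening: 0.0135
[-0.05117839 -0.04565532] -2.810192388470227 0.6728253560071042 [1.82148973 2.24322321 0.1929787 ]
```

View pics/scene3.png

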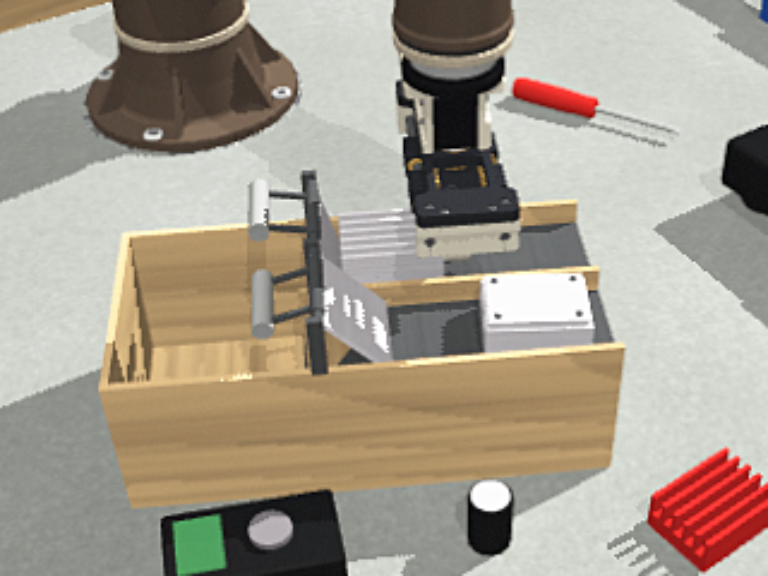

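The finned module's front is pushing the right flap open at (330,235). The left flap is shut and the smooth module hasn't moved. Pushing on past the plate edge.

```bash
python3 -m handwheel '[[[-0.008,0,0,0,15],[-0.008,0,0,0,15],[-0.008,0,0,0,15],[-0.008,0,0,0,15],[-0.008,0,0,0,15],[-0.008,0,0,0,15],[-0.008,0,0,0,15],[-0.008,0,0,0,15],[-0.003,0,0,0,15],[0,0,0,0,15]]]'
python3 - <<'E'
from m import *
from workcell import env
s=env.sense();print(ch(s["position"]),s["force"][:2]@X,s["force"][:2]@Y,s["force"])
c=env.capture("scene"); cv2.imwrite(f"pics/scene4.png",cv2.resize(c["image"][120:360,130:450,::-1],None,fx=2.4,fy=2.4))
E
```

```text
time: 7.42
position: [0.521, -0.0436, 0.1207]
orientation: [0.0, 0.846, 0.533, -0.0]
force: [0.1, -0.3, 0.5]
opening: 0.0135
[ 0.01562539 -0.04569413] 0.19944965885302054 0.22578211154334937 [ 0.11738019 -0.27745201  0.47031947]
```

View pics/scene4.png

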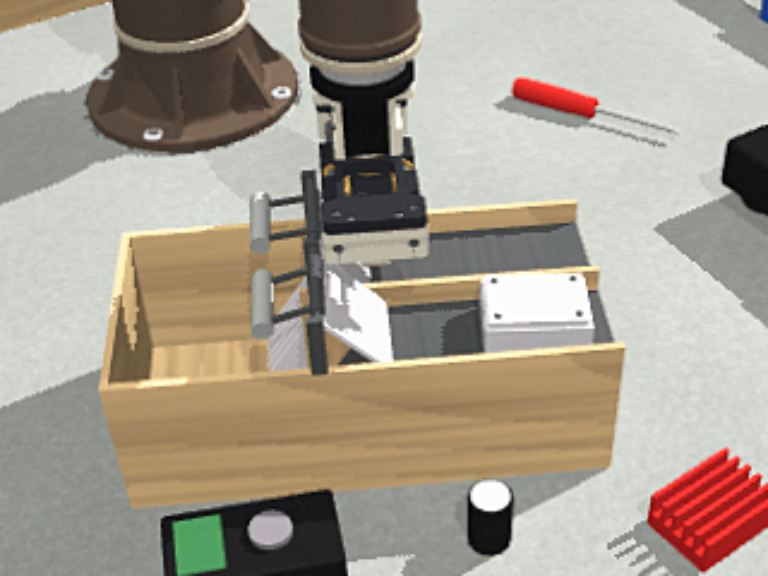

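The module has dropped: it shows behind the bar at (288,335), leaning down into the bin, and contact force is about zero. Drawing back.

```bash
python3 -m handwheel '[[[0.01,0,0,0,15],[0.015,0,0,0,15],[0.025,0,0,0,15],[0.03,0,0,0,15],[0.03,0,0,0,15],[0.03,0,0,0,15],[0.03,0,0,0,15],[0.03,0,0,0,15],[0.025,0,0,0,15]]]'
python3 -m handwheel '[[[0.01,0,-0.05,0,15],[0.05,0,-0.05,0,15],[0.05,0,-0.05,0,15],[0.05,0,-0.03,0,15],[0.05,0,0,0,15],[0,0,0,0,15],[0,0,0,0,15]]]'
python3 - <<'E'
from m import *
from workcell import env
s=env.sense();print(ch(s["position"]))
for n in("top","scene"):
    c=env.capture(n); np.savez(n+"5.npz",**c);cv2.imwrite(f"pics/{n}5.png",cv2.resize(c["image"][120:380,130:450,::-1],None,fx=2.2,fy=2.2))
    if n=="top": modules(c); W=cloud(c); q=ch(W)
s=(q[...,0]>.085)&(q[...,0]<.21)&(abs(q[...,1])<.085)&(W[...,2]>.012)&(W[...,2]<.12)
print(s.sum(),q[s].min(0),q[s].max(0),np.nanmax(W[s][:,2]))
E
```

```text
time: 8.6
position: [0.6186, 0.1626, 0.1206]
orientation: [-0.0, 0.846, 0.534, 0.0]
force: [-0.9, -0.8, -0.5]
opening: 0.0136
time: 9.48
position: [0.7036, 0.3395, 0.2883]
orientation: [-0.0, 0.846, 0.533, -0.001]
force: [1.0, -0.0, 1.1]
opening: 0.014
[-0.4087495  -0.04671691]
right 0 [0. 0.] [0. 0.] 0.0 [[0.0, 0.0], [0.0, 0.0], [0.0, 0.0], [0.0, 0.0]]
left 1444 [-101.4   44.3] [59.7 80.1] 86.0 [[-143.0, 17.0], [-64.0, 12.0], [-59.0, 71.0], [-139.0, 77.0]]
189 [ 0.08504912 -0.07827238] [ 0.10922506 -0.01973462] 0.060397622340695116
```

View pics/top5.png

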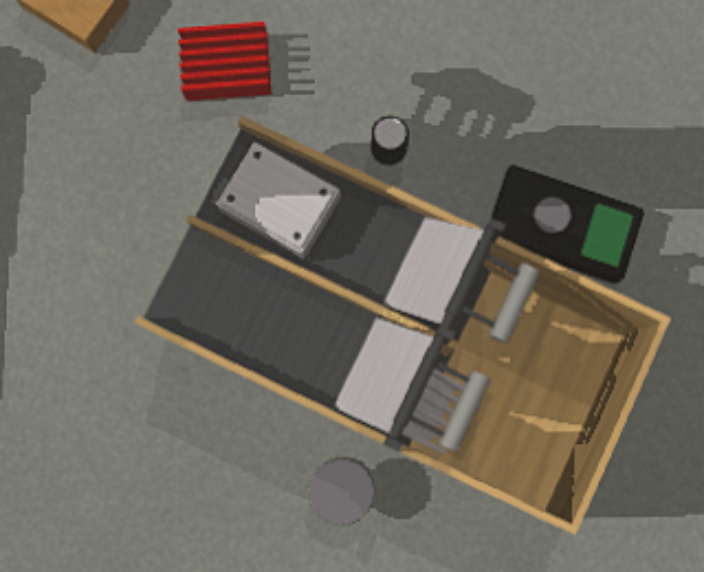

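View pics/scene5.png

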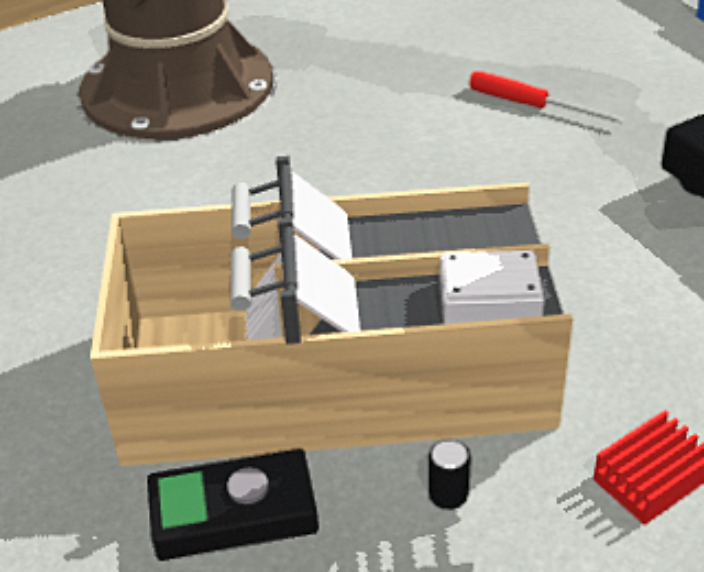

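The module is through and lies leaning on the slide in the bin; both flaps look shut. The smooth module and bystanders are in place. One numeric check for rest and flap angles, then hand in.

```bash
python3 -m handwheel '[[[0,0,0,0,15],[0,0,0,0,15],[0,0,0,0,15],[0,0,0,0,15]]]'
python3 - <<'E'
from m import *
from workcell import env
for t,c in(("start",dict(np.load("top0.npz"))),("prev",dict(np.load("top5.npz"))),("now",env.capture("top"))):
    W=cloud(c);q=ch(W);z=W[...,2]
    for y in(.045,-.045):
        s=(abs(q[...,1]-y)<.03)&(q[...,0]>.018)&(q[...,0]<.045)&(z>.115)
        print(t,y,np.polyfit(q[s][:,0],z[s],1).round(3))
    s=(q[...,0]>.07)&(q[...,0]<.21)&(abs(q[...,1])<.085)&(z>.012)&(z<.12)
    if t!="start":print(s.sum(),q[s].mean(0),q[s].max(0),W[s].mean(0)[2])
    for n,p in dict(spool=(.4197,-.0259),cap=(.7315,-.0676)).items():
        s=(np.hypot(W[...,0]-p[0],W[...,1]-p[1])<.06)&(z>.035)&(z<.055);print(n,np.median(W[s],0).round(4))
env.sign_off()
E
```

```text
time: 10.07
position: [0.7041, 0.3383, 0.2892]
orientation: [0.0, 0.846, 0.533, 0.0]
force: [0.1, -0.2, 0.0]
opening: 0.014
start 0.045 [1.065 0.108]
start -0.045 [1.064 0.108]
spool [ 0.4196 -0.0259  0.0435]
cap [ 0.7286 -0.0675  0.0503]
prev 0.045 [1.079 0.108]
prev -0.045 [1.079 0.108]
584 [ 0.0814217  -0.02523782] [0.10922506 0.08456124] 0.03974992703808739
spool [ 0.4196 -0.0259  0.0434]
cap [ 0.7279 -0.0675  0.0501]
now 0.045 [1.073 0.108]
now -0.045 [1.074 0.108]
588 [ 0.08138748 -0.02525357] [0.10914745 0.08484274] 0.03991522174363073
spool [ 0.4196 -0.0259  0.0435]
cap [ 0.7282 -0.0675  0.0504]
the job is handed in; nothing more can be done
```

I pushed the finned module along the right lane with nearly shut, upright fingers. It went through the right flap and dropped into the bin. I then drew the arm back clear and handed the job in at about 10 s.

Last checks before handing in:
- **Finned module:** it leans on the slide inside the bin rather than lying flat on the floor. I estimate its origin at chute x of about 60 mm, 40 mm above the bench. It was at rest: two pictures about 0.5 s apart agreed within 0.2 mm.
- **Flaps:** both are back at their starting slope, within about 0.01 rad.
- **Smooth module and bystanders:** the smooth module, spool and capacitor stayed within 1 mm of where they started. I checked the meter only by eye, and it looked unmoved.
- **Robot:** it touches nothing, and the measured force was near zero. Pushing force read about 3 N at my stops along the push.

No check failed or disagreed.

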